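# Clear the dish and stand the spray nozzle in the pull-out tray

### The arm

A 6-joint arm with a two-finger parallel gripper is mounted at the origin on the work surface. World frame = base frame: x ahead of the robot, y to its left, z up, the work surface at z = 0. Lengths are in mm, angles in rad, forces in N, time in s.
With the tool pointing down it reaches from about 400 to 925 mm from the base axis. Payload 12.5 kg.
Tool frame: the origin (TCP) lies midway between the tips of the shut fingers; the grasp point (between the pads) lies 19 mm behind it; z points along the fingers, y is the direction in which the jaws open and shut (so a half turn about z gives the same grasp; the last joint's range is limited). The gripper opens to 95 mm and grips with 3 to 60 N. Pads are 20 mm wide; open, the fingers measure 119 mm over their backs; the gripper's body (75 mm by 180 mm) begins 59 mm behind the grasp point.
Start: joints at [1.178, 0.491, 1.559, -0, 1.092, -0.106], TCP at [176.785, 599.495, 214.661] pointing down, gripper open.
Joint ranges: [-3.1, 3.1], [-0.84, 2.19], [0.05, 2.79], [-1.13, 4.28], [0.06, 2.93], [-2.69, 2.69]. Speed limits (rad/s): [2.22, 2.22, 2.79, 3.14, 3.14, 3.14].

### API

Orientations are given as [roll, pitch, yaw] about the fixed x, y, z axes, in that order (R = Rz(yaw) Ry(pitch) Rx(roll)).
In Python, from cell import env, eyes, job_done, boxes_of, regions_of gives the robot as it stands.
- The arm moves only by the tool send_rows, never from a script. Its argument "plan" is text: rows parted by semicolons, each of 5 numbers parted by spaces: the shift along the tool's x, y, z in mm, then the turn about the tool's z in rad, then the finger opening in mm, from 0 to 95.1. In form: x y z roll gripper; .... A call has 1 to 8 rows; each row shifts and turns the pose as measured when the row begins, along the tool's axes as they then stand; what a row does not reach is not made up. A row lasts 1/10 s, in which the tool goes at most 50 mm and 8.59 degrees, less where a joint would pass 70% of its speed; a pose out of reach is approached as far as the arm can. A call with a gripper value outside its range is refused whole. The fingers move at their own pace and stop on an object; the grip force is fixed at half the most. Time passes only in rows, so rows that do not move let the fingers close. It gives the time, the measured TCP pose, the force and the opening at its end, in the units of the state.
- env.state(): the state, without advancing time (a new reading comes with each control period).
- eyes.read_camera(name): name is "scene" or "top"; returns a dict with "image" (400x640x3 uint8, red, green, blue), "vertical_fov" (degrees; the focal length in pixels is half the picture's height over the tangent of half this angle, whatever the lens; pixels are square), "cx", "cy" (the principal point, pixels), "extrinsics" (4x4, takes a point from camera to world coordinates). Camera axes: x right, y up, looking along -z (the intrinsics and any distortion apply to the point x, -y, -z); pixel columns grow to the right and rows downward; lengths in mm; the calibration is good to about 2 mm. A picture is of the moment at which its call begins. There is no depth.
- job_done(): hands the job in, once; it reports no verdict.
Trained networks look in a picture, given as the dict that the camera call returned (one of the last four; its "shot" number tells which), for a name from the list of things; names that differ only in an ending like _2 or _b are one class to them, and where a whole thing is asked for, a point or a joint stands for the part that bears it (a point fixed in the world has none). Each returns a list of dicts, best first, with "confidence" (0 to 1); they miss things now and then, are a little off and sometimes report something else, mostly with a low value. They report only what shows in the picture. A call takes as long as a camera call.
- boxes_of(target, picture): "bbox" ([left, top, width, height] in pixels, round what is visible of it).
- regions_of(target, picture): "pixels" (400x640 bool, what is visible of it) and "bbox" ([left, top, width, height] in pixels, round what is visible of it).
The state is a dict: "t": time; "joints": joint angles; "qvel": joint speeds; "tau": joint torques, N m; "eef_pos": TCP position; "tcp_rot": TCP orientation; "ft_force": force on the tool from outside, world axes, zero at the start; "moment": the same for the moment, N m; "opening": opening from 0.0 (shut) to 1.0 (fully open).
Only numpy, scipy, OpenCV 4.12 (cv2) and the standard library are available. Lean on these libraries where they do the work, as an engineer would, in place of code of your own. Each camera call takes 0.05 s, during which the arm holds its last target.

### The job

The grey dish of wash tablets is blocking the pull-out tray: first slide it along the bench, without lifting it or spilling tablets, until it stands on the round cork mat with no part of it overhanging. Then pull the tray all the way out and stand the steel spray nozzle in it, upright on its wide face, and leave the tray out so that the nozzle can dry. Do not disturb the jar, the tub or the peg basket.

Things in the scene. Friction and masses are not known exactly. Their poses are not given: they have to be found in the camera images.
- dish: grey ceramic dish, round and open, loose, about 0.4 kg; 110 mm outer diameter with straight upright sides (foot 90 mm, full width from 8 mm up), 34 mm high, wall 5 mm, inner floor 6 mm up; origin at the centre of its underside. It starts just in front of (on the robot's side of) the tray.
- tablet0: one of three loose white wash tablets lying in the dish, 28 x 22 x 12 mm; origin at the centre of its underside
- tablet1: one of three loose white wash tablets lying in the dish, 28 x 22 x 12 mm; origin at the centre of its underside
- tablet2: one of three loose white wash tablets lying in the dish, 28 x 22 x 12 mm; origin at the centre of its underside
- mat: round cork mat, 150 mm diameter, about 1 mm thick, lying flat on the bench, fixed, to the left or right of the tray; nothing catches on its edge. Origin at its centre on the bench.
- riser: low white laminate shelf unit fixed on the bench, 200 mm deep (x) x 240 mm wide (y) x 75 mm high, top board 15 mm thick; the tray slides out from under it. Origin at the centre of its underside; its own -x axis points out of its front towards the robot: the direction in which the tray pulls out.
- tray (a joint): how far the grey plastic tray is pulled out of the riser, m: 0 is shut, 0.13 is fully out (stop). It stays where it is left (about 2 N friction). The tray is 245 mm long, 200 mm wide, open on top, walls from 6 to 50 mm above the bench, side walls 6 mm thick; it has no handle, but its front wall stands 50 mm in front of the riser even when shut.
- tray_front (a point): middle of the top edge of the tray's front wall, 50 mm above the bench, moves with the tray; the wall is 8 mm thick, 200 mm wide and can be pinched from above (42 mm free behind it when shut). Axes as the riser's.
- tray_floor (a point): point on the tray's inner floor (12 mm above the bench), 76 mm behind tray_front on the tray's centre line, moves with the tray; the middle of the free part when the tray is out. Axes as the riser's.
- nozzle: stainless steel spray nozzle head, loose, 0.18 kg, round, standing on its wide spray face: 56 mm diameter at the bottom 10 mm, tapering to a straight 32 mm diameter neck from 30 mm up to its top at 85 mm. Origin at the centre of its face (underside), z along its axis.
- jar: bystander: clear glass jar with a steel screw lid, 84 mm diameter, 90 mm high; origin at the centre of its underside
- tub: bystander: white plastic tub with a grey lid, 64 mm diameter, 86 mm high; origin at the centre of its underside
- basket: bystander: blue plastic peg basket, 160 (x) x 150 (y) x 85 mm high, full of wooden pegs; origin at the centre of its underside

How it is judged (in metres and radians):
On the way, in this order (a step that is already met when the one before it is completed fails the run):
1. the dish stands on the mat, no part overhanging, with its tablets (horizontal distance between dish and mat below 0.02 m), for 0.2 s.
2. with the dish on the mat, the tray is pulled all the way out (horizontal distance between dish and mat below 0.02 m and value of joint tray above 0.115 m), for 0.2 s.
At the end, for the whole second after the job is handed in: The dish stands flat on the mat, its centre within 20 mm of the mat's centre (so nothing overhangs), all three tablets in it; the tray is at least 115 mm of its 130 mm out; the nozzle stands upright (within 0.15 rad) on its face on the tray's floor; dish and nozzle are at rest (under 0.02 m/s) (all of step 2 and angle between dish's own z axis and vertical below 0.1 rad and x of nozzle in the frame of tray_floor between -0.075 and 0.1 m and y of nozzle in the frame of tray_floor between -0.095 and 0.095 m and z of nozzle in the frame of tray_floor between -0.006 and 0.008 m and angle between nozzle's own z axis and vertical below 0.15 rad and linear speed of each of dish, nozzle below 0.02 m/s and horizontal distance between each of tablet0, tablet1, tablet2 and dish below 0.052 m); the robot touches nothing.
It fails at once if the dish is lifted (8 mm or more) or tipped (0.2 rad or more) (height (world z) of dish above 0.008 m or angle between dish's own z axis and vertical above 0.2 rad).
It fails at once if a tablet leaves the dish (horizontal distance between any of tablet0, tablet1, tablet2 and dish above 0.056 m).
It fails at once if the glass jar is moved by more than 15 mm (distance of jar from where it was at the start of the episode above 0.015 m).
It fails at once if the white tub is moved by more than 15 mm (distance of tub from where it was at the start of the episode above 0.015 m).
It fails at once if the peg basket is moved by more than 15 mm (distance of basket from where it was at the start of the episode above 0.015 m).
It also fails if it takes over 72 s, if anything falls off the work surface, if the arm or the gripper's body presses on something with over 40 N, if the wrist force passes 120 N, or if a joint passes its speed limit or range.

## Working session

There is one attempt and no reset: what is moved stays moved. The work goes in short steps, Python scripts to look and compute and a tool call to move; the robot and the scene stay as the last step left them, time stands still between calls to the robot, and variables do not carry over. Pictures are saved under pics/ and viewed, and the job is handed in when it is done.

Besides the shell and the picture viewer there is one more tool, called after ">>>" in YAML: its name, and indented under it one key for each argument. send_rows: Moves the arm, as the interface text tells. Its arguments: {"type":"object","properties":{"plan":{"type":"string"}},"required":["plan"]}

```bash
ls; mkdir -p pics; cat > h.py <<'E'
from cell import env, eyes, job_done, boxes_of, regions_of
import numpy as np, cv2
def shot(n,f):
    p=eyes.read_camera(n); cv2.imwrite('pics/'+f,p['image'][:,:,::-1]); return p
def ray(p,u,v):
    f=200/np.tan(np.radians(p['vertical_fov'])/2)
    d=np.array([(u-p['cx'])/f,-(v-p['cy'])/f,-1]); E=np.array(p['extrinsics'])
    return E[:3,3],E[:3,:3]@d
def at(p,u,v,z):
    o,d=ray(p,u,v); return o+d*(z-o[2])/d[2]
def proj(p,X):
    E=np.array(p['extrinsics']); c=E[:3,:3].T@(np.array(X)-E[:3,3]); f=200/np.tan(np.radians(p['vertical_fov'])/2)
    return np.array([p['cx']+f*c[0]/-c[2], p['cy']-f*c[1]/-c[2]])
E
python3 - <<'E'
from h import *
np.set_printoptions(precision=1,suppress=True)
print(env.state())
for n in ['top','scene']:
    p=shot(n,n+'0.png'); print(n,{k:v for k,v in p.items() if k!='image'})
    for t in ['dish','mat','riser','tray','nozzle','jar','tub','basket']:
        r=regions_of(t,p)
        for q in r[:2]:
            ys,xs=np.nonzero(q['pixels']); print(t,round(q['confidence'],2),q['bbox'],xs.mean(),ys.mean(), at(p,xs.mean(),ys.mean(),0))
E
```

```text
pics
{'t': 0.0, 'joints': array([ 1.2,  0.5,  1.6,  0. ,  1.1, -0.1]), 'qvel': array([-0.,  0., -0., -0.,  0., -0.]), 'tau': array([  0. , -61.3, -25.8,   0.1,   0. ,  -0. ]), 'eef_pos': array([176.7, 599.2, 214. ]), 'tcp_rot': array([-3.1, -0. ,  2.9]), 'ft_force': array([ 0.6, -0.3, -0.1]), 'moment': array([ 0., -0.,  0.]), 'opening': 0.9991988619487632}
top {'vertical_fov': 46.776343771257515, 'cx': 313.7971683548721, 'cy': 201.3089332216734, 'extrinsics': array([[   0. ,    1. ,   -0.2,  363.3],
       [  -1. ,    0. ,    0. ,  108.8],
       [   0. ,    0.2,    1. , 1417.6],
       [   0. ,    0. ,    0. ,    1. ]]), 'shot': 1}
dish 0.66 [311.7, 218.6, 36.9, 37.1] 329.3532536520584 237.48605577689244 [502.5  31.5   0. ]
dish 0.45 [411.2, 223.3, 34.9, 29.3] 427.109375 239.41927083333334 [ 502.5 -270.5    0. ]
mat 0.56 [231.3, 222.8, 47.8, 49.7] 255.74483133841133 244.97769314472254 [475.1 256.2   0. ]
mat 0.2 [413.2, 183.5, 20.4, 16.1] 422.5598705501618 189.4401294498382 [ 659.6 -260.1    0. ]
riser 0.75 [303.5, 118.7, 88.1, 95.0] 345.46679805942995 165.3627956337174 [731.9 -16.8
[... 1107 characters left out ...]
68335787 [476.1 256.9   0. ]
riser 0.89 [206.5, 137.7, 128.1, 119.0] 271.03392144507455 194.5574459147238 [717.2 -30.3   0. ]
tray 0.73 [288.5, 143.7, 46.7, 73.9] 313.1388679245283 180.3079245283019 [600.9 -16.    0. ]
nozzle 0.79 [248.3, 100.4, 17.5, 37.2] 254.75330396475772 119.83700440528635 [ 646.2 -285.4    0. ]
jar 0.66 [286.8, 75.1, 38.6, 42.3] 303.8039041703638 95.73646850044365 [ 477.2 -300.4    0. ]
jar 0.16 [245.8, 102.3, 22.8, 35.8] 254.79017857142858 119.98214285714286 [ 646.3 -284.8    0. ]
tub 0.76 [329.9, 236.8, 29.7, 43.1] 344.0898203592814 258.46407185628743 [644.8 216.7   0. ]
basket 0.67 [358.6, 281.8, 110.8, 112.9] 410.4060055865922 336.57150837988826 [614.4 443.    0. ]
```

```bash
python3 - <<'E'
import cv2
a=cv2.imread('pics/top0.png'); cv2.imwrite('pics/top0c.png',cv2.resize(a[90:290,140:460],None,fx=2.5,fy=2.5,interpolation=cv2.INTER_CUBIC))
E
```

```text
(no output)
```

View pics/top0c.png

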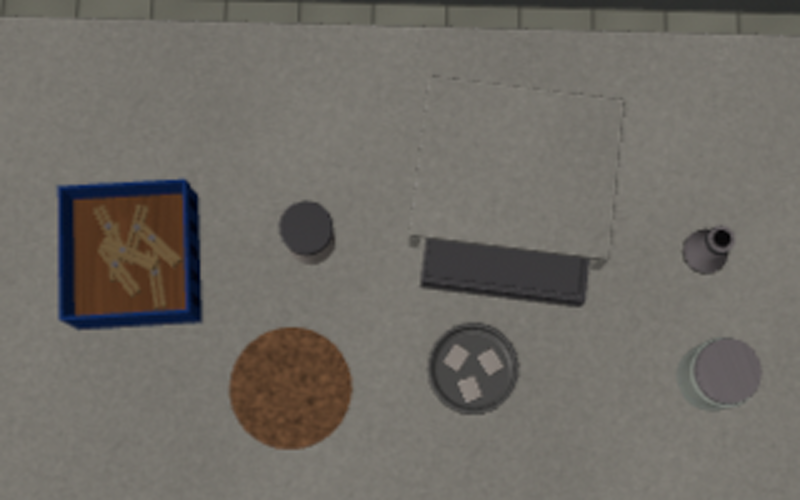

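View pics/scene0.png

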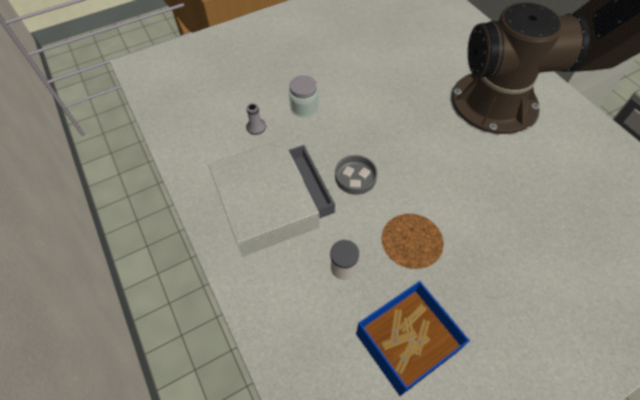

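```bash
cat > fit.py <<'E'
from h import *
from scipy.optimize import minimize
def mask(p,pts_list):
    m=np.zeros((400,640),np.uint8)
    for P in pts_list:
        q=np.array([proj(p,x) for x in P]); h=cv2.convexHull((q*16).round().astype(np.int32))
        cv2.fillPoly(m,[h],1,shift=4)
    return m>0
a=np.linspace(0,2*np.pi,40,endpoint=False)
def circ(x,y,r,z): return [(x+r*np.cos(t),y+r*np.sin(t),z) for t in a]
SH={'dish':[[(45,0),(55,8),(55,34)]],'mat':[[(75,0),(75,1)]],'nozzle':[[(28,0),(28,10)],[(28,10),(16,30)],[(16,30),(16,85)]],'jar':[[(42,0),(42,90)]],'tub':[[(32,0),(32,86)]]}
def fit(p,name,R,x0,dz=0):
    S=SH[name]
    def c(v):
        m=mask(p,[sum([circ(v[0],v[1],r,z+dz) for r,z in part],[]) for part in S])
        return 1-(m&R).sum()/(m|R).sum()
    r=minimize(c,x0,method='Nelder-Mead',options=dict(initial_simplex=[x0,[x0[0]+20,x0[1]],[x0[0],x0[1]+20]],xatol=.2,fatol=1e-4))
    return r.x,1-r.fun
E
python3 - <<'E'
from fit import *
np.set_printoptions(precision=1,suppress=True)
X={'dish':(497,28),'mat':(475,256),'nozzle':(650,-265),'jar':(490,-280),'tub':(655,230)}
for n in ['top','scene']:
    p=eyes.read_camera(n)
    for t in X:
        r=regions_of(t,p)
        if r: 
            f=fit(p,t,r[0]['pixels'],X[t]); print(n,t,round(r[0]['confidence'],2),f[0],round(f[1],2))
    if n=='top':
        k=lambda u,v,z:at(p,140+u/2.5-.3,90+v/2.5-.3,z)
        print('riser',[k(u,v,75)[:2] for u,v in [(430,76),(624,100),(605,260),(412,236)]])
        print('trayfront', [k(u,v,50)[:2] for u,v in [(421,289),(583,305)]])
        print('tablets',[k(u,v,18)[:2] for u,v in [(457,357),(490,362),(469,389)]])
        print('rim c',k(474,368,34))
    im=cv2.resize(p['image'][:,:,::-1],None,fx=6,fy=6,interpolation=cv2.INTER_CUBIC)
    x0,y0=(290,180) if n=='top' else (275,125)
    cv2.imwrite(f'pics/z_{n}.png',im[y0*6:(y0+85)*6,x0*6:(x0+120)*6])
E
```

```text
top dish 0.8 [501.7  36.2] 0.82
top mat 0.56 [476.3 256.5] 0.95
top nozzle 0.61 [ 654.2 -254.4] 0.92
top jar 0.71 [ 497.3 -256. ] 0.9
top tub 0.71 [658.4 237.2] 0.85
riser [array([851.8,  93.5]), array([ 827.3, -143.2]), array([ 628.3, -118.4]), array([652.3, 111.2])]
trayfront [array([593. ,  99.1]), array([577.6, -95.7])]
tablets [array([515.5,  53.5]), array([510.2,  13.3]), array([476.9,  38.4])]
rim c [500.9  33.5  34. ]
scene dish 0.93 [500.7  34.6] 0.77
scene mat 0.78 [474.3 254.4] 0.96
scene nozzle 0.82 [ 655.  -257.7] 0.92
scene jar 0.85 [ 496.4 -262.6] 0.88
scene tub 0.61 [657.9 234.5] 0.88
```

View pics/z_top.png

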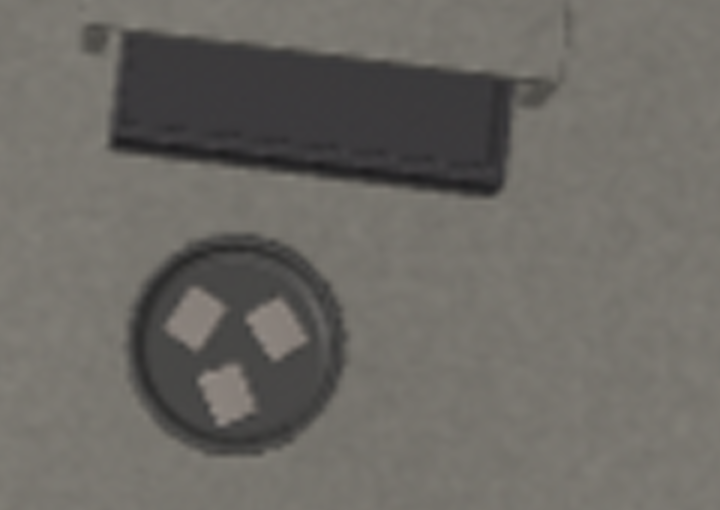

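View pics/z_scene.png

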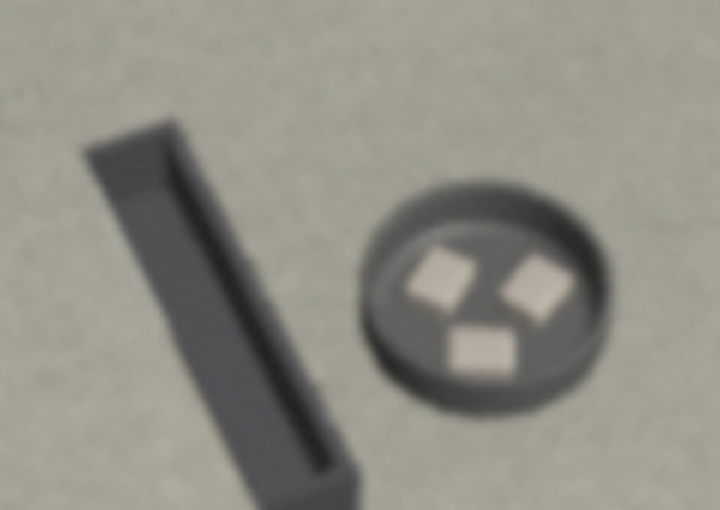

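```bash
cat > go.py <<'E'
import sys
from h import *
def d(x,y,z,yaw=None):
    s=env.state(); P=np.array(s['eef_pos']); r=s['tcp_rot']
    from scipy.spatial.transform import Rotation as Ro
    M=Ro.from_euler('xyz',r).as_matrix(); v=np.array([x,y,z])-P
    print('pos',P.round(1),'rot',np.round(r,3),'F',np.round(s['ft_force'],1),'t',round(s['t'],2),'open',round(s['opening']*95.1,1),'j6',np.round(s['joints'][5],2))
    print('tool shift',(M.T@v).round(1),'dist',round(np.linalg.norm(v),1),'roll',None if yaw is None else round((r[2]-yaw+np.pi)%(2*np.pi)-np.pi,3))
d(*map(float,sys.argv[1:]))
E
python3 go.py 481.3 83.2 100 3.526
```

```text
pos [176.8 599.5 214.7] rot [ 3.141 -0.     2.855] F [0.3 0.2 0.3] t 1.5 open 95.1 j6 -0.11
tool shift [-438.1 -409.1  114.6] dist 610.3 roll -0.671
```

>>> send_rows:
  plan: "0 0 0 -0.14 20; 0 0 0 -0.14 20; 0 0 0 -0.14 20; 0 0 0 -0.14 20; 0 0 0 -0.11 20"

```text
t: 2.0
eef_pos: [176.8, 599.5, 214.7]
tcp_rot: [3.142, 0.0, -2.735]
ft_force: [0.3, -0.0, 0.0]
opening: 0.635
```

```bash
python3 go.py 481.3 83.2 100 3.526
```

```text
pos [176.8 599.5 214.7] rot [ 3.142  0.    -2.735] F [ 0.3 -0.   0. ] t 2.0 open 60.3 j6 -0.8
tool shift [ -75.2 -594.7  114.6] dist 610.3 roll 0.023
```

>>> send_rows:
  plan: "-6 -48 0 0.023 20; -6 -48 0 0 20; -6 -48 0 0 20; -6 -48 0 0 20; -6 -48 0 0 20; -6 -48 0 0 20; -6 -48 0 0 20; -6 -48 0 0 20"

```text
t: 2.8
eef_pos: [370.9, 255.8, 214.1]
tcp_rot: [3.14, 0.003, -2.745]
ft_force: [1.4, 0.6, 0.7]
opening: 0.209
```

```bash
python3 go.py 481.3 83.2 100 3.526
```

```text
pos [370.9 255.8 214.1] rot [ 3.140e+00  3.000e-03 -2.745e+00] F [1.4 0.6 0.7] t 2.8 open 19.9 j6 -1.51
tool shift [ -34.7 -202.1  113.9] dist 234.5 roll 0.013
```

>>> send_rows:
  plan: "-7 -40 22 0.01 20; -7 -40 22 0 20; -7 -40 22 0 20; -7 -40 22 0 20; -7 -40 22 0 20; 0 0 0 0 20; 0 0 0 0 20"

```text
t: 3.5
eef_pos: [486.9, 72.1, 102.1]
tcp_rot: [3.14, 0.011, -2.762]
ft_force: [-0.6, -0.7, -0.3]
opening: 0.212
```

```bash
python3 go.py 481.3 83.2 12 3.526
```

```text
pos [486.9  72.1 102.1] rot [ 3.14   0.011 -2.762] F [-0.6 -0.7 -0.3] t 3.5 open 20.2 j6 -1.95
tool shift [ 2.1 12.3 90.1] dist 91.0 roll -0.005
```

>>> send_rows:
  plan: "1 6 20 0 20; 1 6 20 0 20; 0 0 0 0 20; 0 0 0 0 20"

```text
t: 3.9
eef_pos: [480.8, 85.7, 64.1]
tcp_rot: [-3.142, 0.015, -2.759]
ft_force: [-0.4, -0.6, -0.2]
opening: 0.209
```

```bash
python3 go.py 481.3 83.2 12 3.526; python3 - <<'E'
from h import *
for n in ['top','scene']:
    p=shot(n,'x.png');im=cv2.resize(p['image'][:,:,::-1],None,fx=5,fy=5,interpolation=cv2.INTER_CUBIC)
    x0,y0=(260,180) if n=='top' else (275,110)
    cv2.imwrite(f'pics/a_{n}.png',im[y0*5:(y0+100)*5,x0*5:(x0+140)*5])
E
```

```text
pos [480.8  85.7  64.1] rot [-3.142  0.015 -2.759] F [-0.4 -0.6 -0.2] t 3.9 open 19.9 j6 -1.92
tool shift [ 1.3 -2.5 52.1] dist 52.2 roll -0.002
```

View pics/a_top.png

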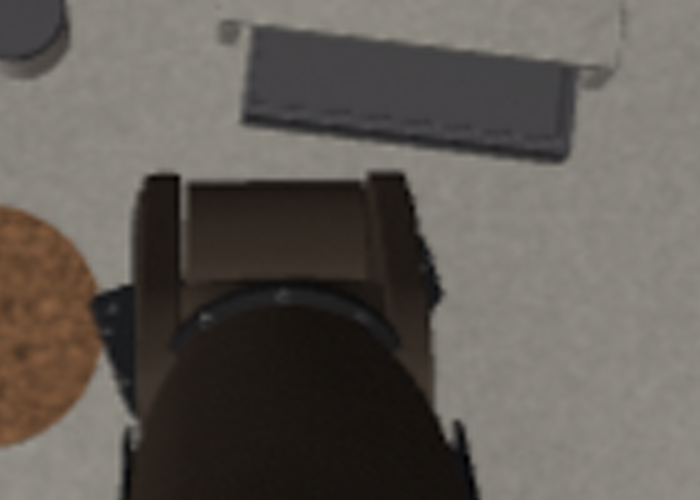

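View pics/a_scene.png

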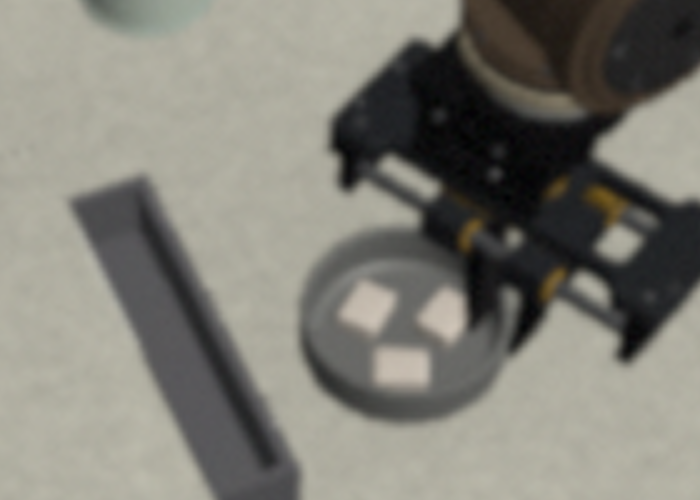

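>>> send_rows:
  plan: "0 -1 18 0 20; 0 -1 16 0 20; 0 0 0 0 20; 0 0 0 0 20"

```text
t: 4.4
eef_pos: [484.6, 84.3, 33.7]
tcp_rot: [-3.139, 0.022, -2.759]
ft_force: [-0.5, 0.7, -0.2]
opening: 0.208
```

```bash
python3 go.py 481.3 83.2 13 3.526; python3 - <<'E'
from h import *
for n in ['scene']:
    p=shot(n,'x.png');im=cv2.resize(p['image'][:,:,::-1],None,fx=8,fy=8,interpolation=cv2.INTER_CUBIC)
    x0,y0=(325,145)
    cv2.imwrite(f'pics/b_{n}.png',im[y0*8:(y0+65)*8,x0*8:(x0+80)*8])
E
```

```text
pos [484.6  84.3  33.7] rot [-3.139  0.022 -2.759] F [-0.5  0.7 -0.2] t 4.4 open 19.7 j6 -1.93
tool shift [ 3.9  0.3 20.7] dist 21.0 roll -0.001
```

View pics/b_scene.png

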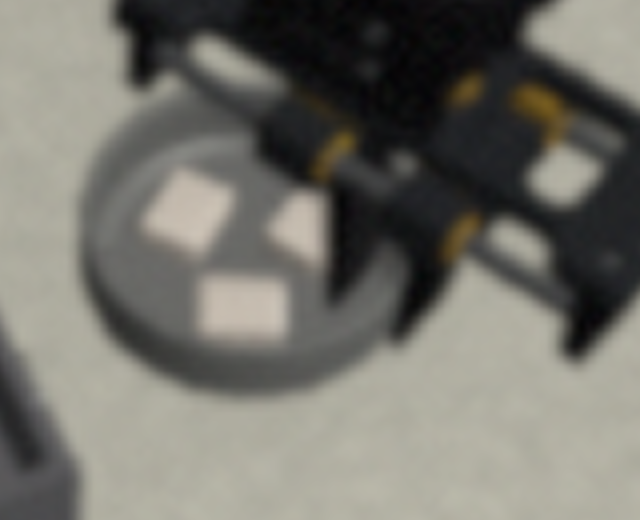

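>>> send_rows:
  plan: "3 0 10 0 20; 1 0 10 0 20; 0 0 0 0 20"

```text
t: 4.75
eef_pos: [481.8, 82.9, 14.0]
tcp_rot: [-3.138, 0.026, -2.759]
ft_force: [-0.4, 0.6, -0.5]
opening: 0.211
```

```bash
python3 go.py 481.3 83.2 13 3.526
```

```text
pos [481.8  82.9  14. ] rot [-3.138  0.026 -2.759] F [-0.4  0.6 -0.5] t 4.75 open 20.1 j6 -1.93
tool shift [0.4 0.5 1. ] dist 1.2 roll -0.001
```

Close on the wall.

>>> send_rows:
  plan: "0 0 0 0 12; 0 0 0 0 8; 0 0 0 0 4; 0 0 0 0 3; 0 0 0 0 3; 0 0 0 0 3"

```text
t: 5.35
eef_pos: [481.7, 82.8, 13.7]
tcp_rot: [-3.138, 0.025, -2.759]
ft_force: [1.2, -0.2, -3.1]
opening: 0.049
```

```bash
python3 go.py 481.3 83.2 13 3.526; python3 - <<'E'
from fit import *
p=eyes.read_camera('scene'); r=regions_of('dish',p)
print(fit(p,'dish',r[0]['pixels'],(501,35)))
E
```

```text
pos [481.7  82.8  13.7] rot [-3.138  0.025 -2.759] F [ 1.2 -0.2 -3.1] t 5.35 open 4.7 j6 -1.93
tool shift [0.2 0.5 0.7] dist 0.9 roll -0.002
(array([503.1875,  33.125 ]), np.float64(0.4702627939142462))
```

```bash
python3 go.py 455.7 304.2 14
```

```text
pos [481.7  82.8  13.7] rot [-3.138  0.025 -2.759] F [-0.7 -0.  -2.6] t 5.45 open 4.8 j6 -1.93
tool shift [-58.6 215.1   0.4] dist 222.9 roll None
```

>>> send_rows:
  plan: "-1.5 5 0 0 3; -3 11 0 0 3; -4 15 0 0 3; -4 15 0 0 3; -4 15 0 0 3"

```text
t: 5.95
eef_pos: [473.4, 148.7, 13.8]
tcp_rot: [-3.138, 0.024, -2.762]
ft_force: [0.9, -1.0, -3.4]
opening: 0.049
```

```bash
python3 go.py 455.7 304.2 14 3.524
```

```text
pos [473.4 148.7  13.8] rot [-3.138  0.024 -2.762] F [ 0.9 -1.  -3.4] t 5.95 open 4.6 j6 -1.78
tool shift [-41.2 151.    0.3] dist 156.5 roll -0.003
```

>>> send_rows:
  plan: "-4 15 0 0 3; -4 15 0 0 3; -4 15 0 0 3; -4 15 0 0 3; -4 15 0 0 3; -4 15 0 0 3; -4 15 0 0 3"

```text
t: 6.65
eef_pos: [456.3, 266.9, 13.8]
tcp_rot: [-3.139, 0.022, -2.759]
ft_force: [-0.5, -1.6, -3.3]
opening: 0.049
```

```bash
python3 go.py 455.7 304.2 14 3.524
```

```text
pos [456.3 266.9  13.8] rot [-3.139  0.022 -2.759] F [-0.5 -1.6 -3.3] t 6.65 open 4.6 j6 -1.54
tool shift [-13.4  34.8   0. ] dist 37.3 roll 0.0
```

>>> send_rows:
  plan: "-4 11 0 0 3; -4 9 0 0 3; -1 4 0 0 3; 0 0 0 0 3; 0 0 0 0 3"

```text
t: 7.15
eef_pos: [454.1, 296.9, 13.8]
tcp_rot: [-3.139, 0.022, -2.756]
ft_force: [-0.2, 0.1, -3.0]
opening: 0.053
```

```bash
python3 go.py 455.7 304.2 14 3.524
```

```text
pos [454.1 296.9  13.8] rot [-3.139  0.022 -2.756] F [-0.2  0.1 -3. ] t 7.15 open 5.0 j6 -1.49
tool shift [-4.2  6.1 -0.1] dist 7.4 roll 0.003
```

>>> send_rows:
  plan: "-2 3 0 0 3; -2 4 0 0 3; 0 0 0 0 3; 0 0 0 0 3"

```text
t: 7.55
eef_pos: [455.6, 304.3, 13.8]
tcp_rot: [-3.139, 0.021, -2.758]
ft_force: [-0.4, 0.2, -3.1]
opening: 0.047
```

```bash
python3 go.py 455.7 304.2 14 3.524; python3 - <<'E'
from h import *
for n in ['scene']:
    p=shot(n,'x.png');im=cv2.resize(p['image'][:,:,::-1],None,fx=6,fy=6,interpolation=cv2.INTER_CUBIC)
    x0,y0=(340,190)
    cv2.imwrite(f'pics/c_{n}.png',im[y0*6:(y0+90)*6,x0*6:(x0+120)*6])
E
```

```text
pos [455.6 304.3  13.8] rot [-3.139  0.021 -2.758] F [-0.4  0.2 -3.1] t 7.55 open 4.4 j6 -1.48
tool shift [-0.  -0.2 -0.2] dist 0.2 roll 0.001
```

View pics/c_scene.png

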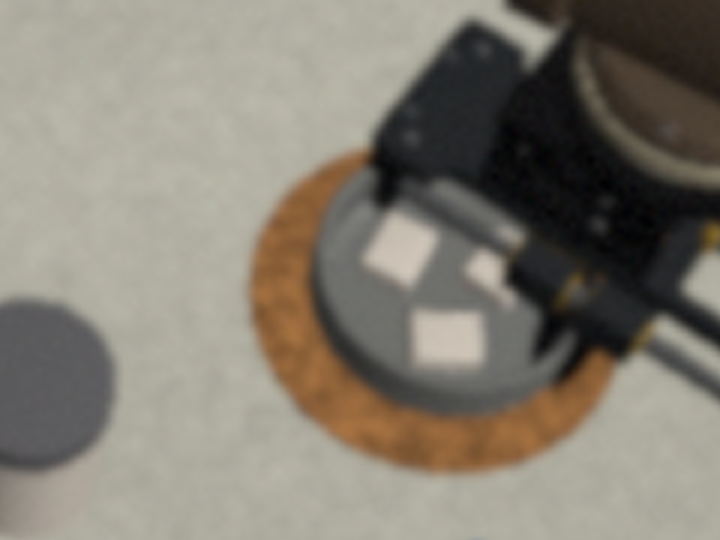

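>>> send_rows:
  plan: "0 0 0 0 8; 0 0 0 0 14; 0 0 0 0 20; 0 0 0 0 20; 0 0 -10 0 20; 0 0 -20 0 20; 0 0 -30 0 20; 0 0 -40 0 20"

```text
t: 8.4
eef_pos: [452.0, 302.5, 114.8]
tcp_rot: [-3.138, 0.014, -2.758]
ft_force: [0.5, 0.0, 0.1]
opening: 0.213
```

```bash
python3 go.py 590 2 120 1.481
```

```text
pos [452.  302.5 114.8] rot [-3.138  0.014 -2.758] F [0.5 0.  0.1] t 8.4 open 20.2 j6 -1.48
tool shift [ -15.6 -330.3   -3.8] dist 330.7 roll 2.044
```

>>> send_rows:
  plan: "-2 -47 0 0 30; -2 -47 0 0 30; -2 -47 0 0 30; -2 -47 0 0 30; -2 -47 0 0 30; -2 -40 0 0 30; 0 0 0 0.145 30; 0 0 0 0.145 30"

```text
t: 9.2
eef_pos: [573.1, 43.7, 129.3]
tcp_rot: [3.138, 0.032, -3.049]
ft_force: [-0.4, -0.1, 0.7]
opening: 0.316
```

>>> send_rows:
  plan: "0 0 0 0.145 30; 0 0 0 0.145 30; 0 0 0 0.145 30; 0 0 0 0.145 30; 0 0 0 0.145 30; 0 0 0 0.145 30; 0 0 0 0.145 30; 0 0 0 0.145 30"

```text
t: 10.0
eef_pos: [572.7, 42.3, 135.8]
tcp_rot: [3.108, 0.01, 2.036]
ft_force: [-0.4, -0.4, 0.6]
opening: 0.318
```

```bash
python3 go.py 590 2 80 1.481;  python3 - <<'E'
from fit import *
for n in ['scene']:
    p=shot(n,'d.png'); r=regions_of('dish',p); m=regions_of('mat',p)
    print(fit(p,'dish',r[0]['pixels'],(475,255)),m[0]['bbox'])
E
```

```text
pos [572.7  42.3 135.8] rot [3.108 0.01  2.036] F [-0.4 -0.4  0.6] t 10.0 open 30.2 j6 -0.52
tool shift [-43.2  -4.6  56.1] dist 71.0 roll 0.555
(array([473.42698097, 256.2452364 ]), np.float64(0.8088154269972452)) [383.5, 210.6, 60.5, 60.2]
```

View pics/d.png

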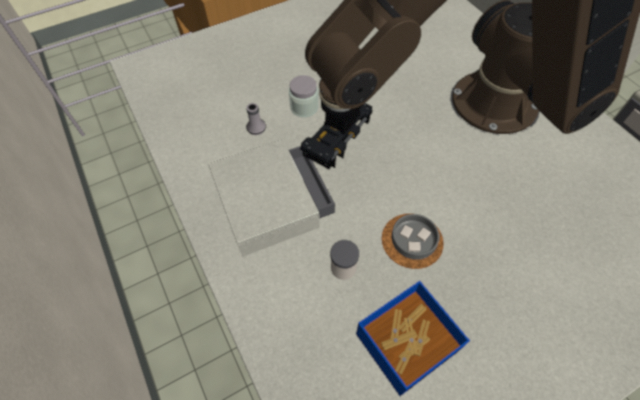

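>>> send_rows:
  plan: "0 0 0 0.14 30; 0 0 0 0.14 30; 0 0 0 0.14 30; 0 0 0 0.135 30; 0 0 0 0 30"

```text
t: 10.65
eef_pos: [572.5, 42.3, 137.2]
tcp_rot: [3.106, -0.009, 1.496]
ft_force: [-0.1, 0.2, -0.8]
opening: 0.314
```

```bash
python3 go.py 590 2 80 1.481;  python3 - <<'E'
from h import *
p=eyes.read_camera('scene')
im=cv2.resize(p['image'][:,:,::-1],None,fx=6,fy=6,interpolation=cv2.INTER_CUBIC)
cv2.imwrite('pics/e.png',im[115*6:215*6,260*6:380*6])
# tray top inner/outer front corners, est from earlier zoom z_scene (crop 275,125 x6)
for u,v in [(178,122),(360,470),(325,470)]:
    print(at(p,275+u/6-.4,125+v/6-.4,50).round(1))
E
```

```text
pos [572.5  42.3 137.2] rot [ 3.106 -0.009  1.496] F [-0.1  0.2 -0.8] t 10.65 open 29.9 j6 0.02
tool shift [-39.4  18.5  57.6] dist 72.2 roll 0.015
[582.7 -96.   50. ]
[603.3  98.4  50. ]
[615.5  91.5  50. ]
```

View pics/e.png

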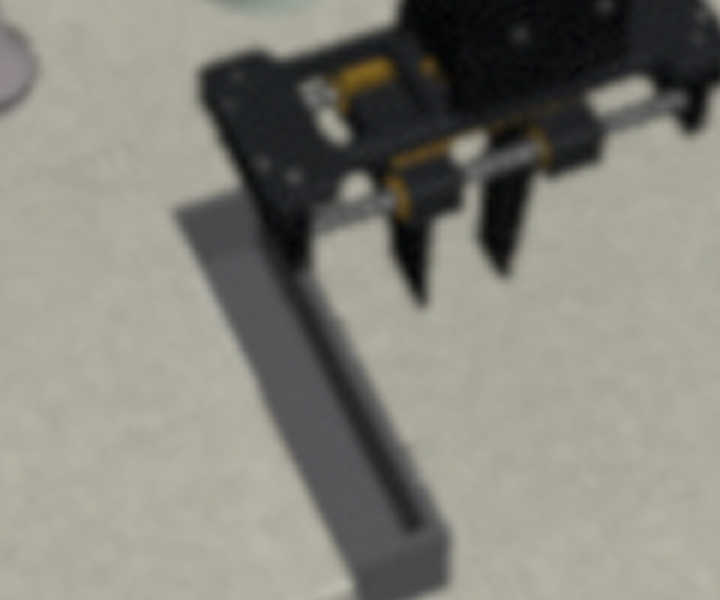

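>>> send_rows:
  plan: "-20 11 10 0.02 34; -19 10 20 0 34; 0 0 24 0 34; 0 0 0 0 34; 0 0 0 0 34"

```text
t: 11.2
eef_pos: [593.6, 1.0, 84.1]
tcp_rot: [3.104, -0.008, 1.512]
ft_force: [0.2, -0.1, -1.0]
opening: 0.358
```

```bash
python3 go.py 594 1 27 1.471;  python3 - <<'E'
from h import *
p=eyes.read_camera('scene')
im=cv2.resize(p['image'][:,:,::-1],None,fx=6,fy=6,interpolation=cv2.INTER_CUBIC)
cv2.imwrite('pics/f.png',im[115*6:215*6,260*6:380*6])
E
```

```text
pos [593.6   1.   84.1] rot [ 3.104 -0.008  1.512] F [ 0.2 -0.1 -1. ] t 11.2 open 34.1 j6 -0.07
tool shift [-0.4 -1.8 57.1] dist 57.1 roll 0.041
```

View pics/f.png

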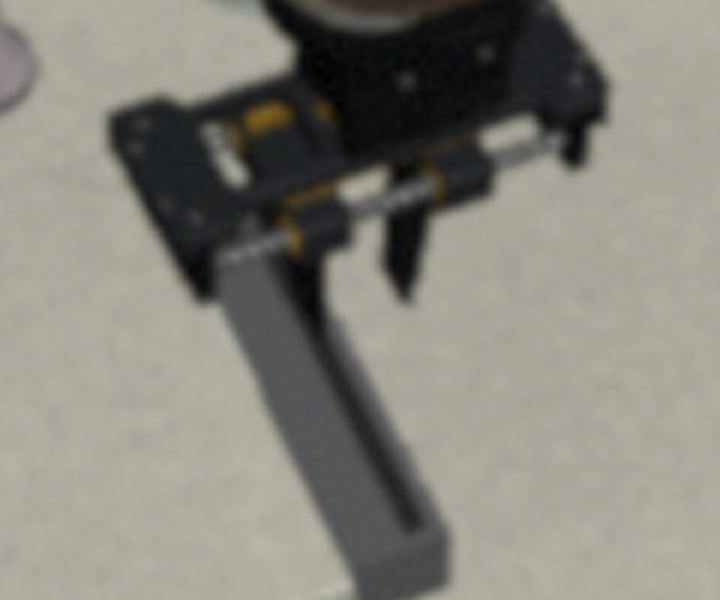

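>>> send_rows:
  plan: "0 -1 14 0.04 34; 0 -1 14 0 34; 0 0 0 0 34; 0 0 0 0 34"

```text
t: 11.65
eef_pos: [593.7, 2.5, 58.9]
tcp_rot: [3.099, -0.009, 1.479]
ft_force: [-0.2, 0.1, -0.1]
opening: 0.359
```

```bash
python3 go.py 594 1 27 1.471;  python3 - <<'E'
from h import *
p=eyes.read_camera('scene')
im=cv2.resize(p['image'][:,:,::-1],None,fx=8,fy=8,interpolation=cv2.INTER_CUBIC)
cv2.imwrite('pics/g.png',im[135*8:200*8,280*8:360*8])
E
```

```text
pos [593.7   2.5  58.9] rot [ 3.099 -0.009  1.479] F [-0.2  0.1 -0.1] t 11.65 open 34.1 j6 -0.03
tool shift [-1.7 -0.9 31.9] dist 31.9 roll 0.008
```

View pics/g.png

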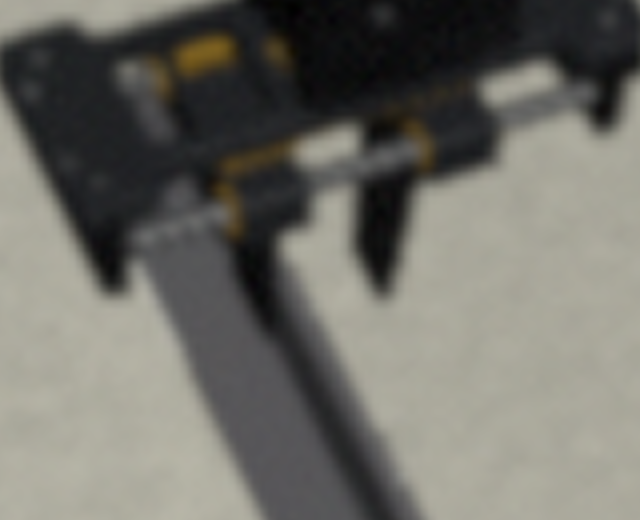

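>>> send_rows:
  plan: "0 0 10 0 34; 0 -1 10 0 34; -1 -1 11 0 34; 0 0 0 0 34"

```text
t: 12.1
eef_pos: [593.2, 1.8, 26.2]
tcp_rot: [3.098, -0.009, 1.48]
ft_force: [-0.5, -0.1, 0.8]
opening: 0.358
```

```bash
python3 go.py 594 1 27 1.471
```

```text
pos [593.2   1.8  26.2] rot [ 3.098 -0.009  1.48 ] F [-0.5 -0.1  0.8] t 12.1 open 34.1 j6 -0.04
tool shift [-0.8  0.9 -0.7] dist 1.4 roll 0.009
```

>>> send_rows:
  plan: "0 0 0 0.009 20; 0 0 0 0 12; 0 0 0 0 6; 0 0 0 0 5; 0 0 0 0 5; 0 0 0 0 5"

```text
t: 12.7
eef_pos: [593.6, 1.7, 26.0]
tcp_rot: [3.098, -0.01, 1.47]
ft_force: [3.1, -0.6, -2.4]
opening: 0.09
```

```bash
python3 go.py 464 14 26.2
```

```text
pos [593.6   1.7  26. ] rot [ 3.098 -0.01   1.47 ] F [ 3.1 -0.6 -2.4] t 12.7 open 8.5 j6 -0.03
tool shift [  -0.8 -130.    -5.8] dist 130.2 roll None
```

>>> send_rows:
  plan: "0 -5 -0.2 0 5; 0 -10 -0.4 0 5; 0 -14 -0.6 0 5; 0 -14 -0.6 0 5; 0 -14 -0.6 0 5; 0 -14 -0.6 0 5; 0 -14 -0.6 0 5"

```text
t: 13.4
eef_pos: [503.1, 11.2, 26.0]
tcp_rot: [3.098, -0.01, 1.47]
ft_force: [3.0, 0.8, -6.2]
opening: 0.086
```

```bash
python3 go.py 464 14 26.2 1.47
```

```text
pos [503.1  11.2  26. ] rot [ 3.098 -0.01   1.47 ] F [ 3.   0.8 -6.2] t 13.4 open 8.2 j6 -0.04
tool shift [ -1.1 -39.1  -1.9] dist 39.2 roll 0.0
```

>>> send_rows:
  plan: "0 -9 -0.5 0 5; 0 -9 -0.5 0 5; 0 -8 -0.5 0 5; 0 -4 -0.2 0 5; 0 -2 0 0 5; 0 -1 0 0 5"

```text
t: 14.0
eef_pos: [469.1, 14.7, 26.0]
tcp_rot: [3.092, -0.01, 1.47]
ft_force: [2.8, 1.2, -9.7]
opening: 0.095
```

```bash
python3 go.py 464 14 26.2 1.47
```

```text
pos [469.1  14.7  26. ] rot [ 3.092 -0.01   1.47 ] F [ 2.8  1.2 -9.7] t 14.0 open 9.0 j6 -0.04
tool shift [-1.2 -5.  -0.4] dist 5.2 roll 0.0
```

Force −9.7 in z: the fingers ride the tray upward-constrained; a bit more pull in small steps, easing down.

>>> send_rows:
  plan: "0 -3 0 0 5; 0 -3 0 0 5; 0 -2 0 0 5; 0 0 0 0 5"

```text
t: 14.4
eef_pos: [469.4, 14.7, 26.0]
tcp_rot: [3.074, -0.01, 1.47]
ft_force: [-3.0, 1.2, -3.6]
opening: 0.092
```

```bash
python3 go.py 464 14 26.2 1.47
```

```text
pos [469.4  14.7  26. ] rot [ 3.074 -0.01   1.47 ] F [-3.   1.2 -3.6] t 14.4 open 8.8 j6 -0.04
tool shift [-1.3 -5.3 -0.6] dist 5.4 roll -0.0
```

>>> send_rows:
  plan: "0 0 0 0 12; 0 0 0 0 20; 0 0 0 0 28; 0 0 0 0 28; 0 0 -20 0 28; 0 0 -30 0 28; 0 0 -40 0 28; 0 0 -40 0 28"

```text
t: 15.2
eef_pos: [459.0, 14.2, 156.9]
tcp_rot: [3.08, -0.009, 1.47]
ft_force: [0.8, 0.6, -0.1]
opening: 0.296
```

```bash
python3 go.py 654 -256 170 1.471;  python3 - <<'E'
from fit import *
p=shot('scene','h.png')
im=cv2.resize(p['image'][:,:,::-1],None,fx=4,fy=4,interpolation=cv2.INTER_CUBIC)
cv2.imwrite('pics/h2.png',im[80*4:230*4,220*4:410*4])
r=regions_of('nozzle',p); print(fit(p,'nozzle',r[0]['pixels'],(654,-256)))
E
```

```text
pos [459.   14.2 156.9] rot [ 3.08  -0.009  1.47 ] F [ 0.8  0.6 -0.1] t 15.2 open 28.2 j6 -0.03
tool shift [-249.   221.8   -1.8] dist 333.4 roll -0.001
(array([ 653.86587524, -256.00297546]), np.float64(0.847870182555781))
```

View pics/h2.png

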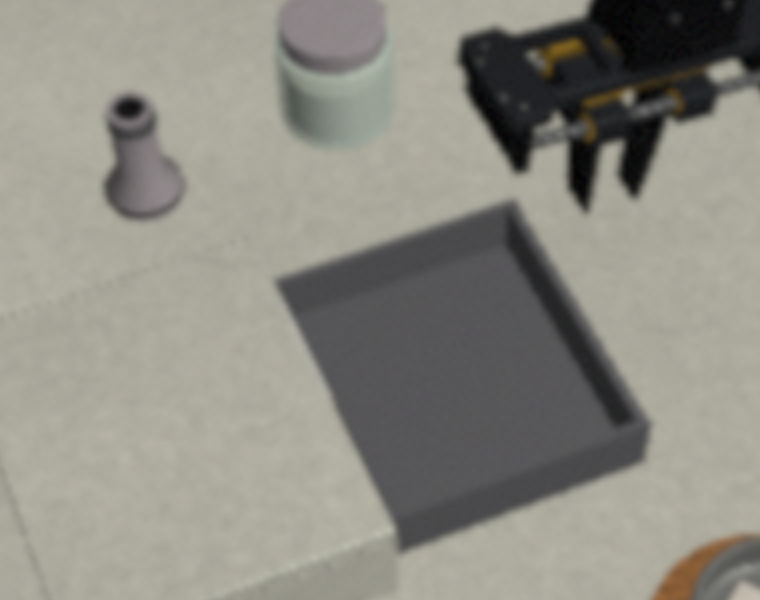

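>>> send_rows:
  plan: "0 0 0 0.14 60; 0 0 0 0.14 60; 0 0 0 0.14 60; 0 0 0 0.14 60; 0 0 0 0.14 60; 0 0 0 0.14 60; 0 0 0 0.14 60; 0 0 0 0.14 60"

```text
t: 16.1
eef_pos: [459.9, 14.0, 159.0]
tcp_rot: [3.122, -0.069, 0.308]
ft_force: [0.1, -0.2, -0.1]
opening: 0.628
```

>>> send_rows:
  plan: "0 0 0 0.14 60; 0 0 0 0.14 60; 0 0 0 0.06 60; 0 0 0 0 60"

```text
t: 16.5
eef_pos: [459.0, 14.0, 157.1]
tcp_rot: [-3.136, -0.07, -0.051]
ft_force: [-1.0, -0.6, 0.1]
opening: 0.634
```

```bash
python3 go.py 654 -256 150 0;  python3 - <<'E'
from fit import *
p=shot('scene','i.png')
for u,v in [(512,200),(650,423)]: print(at(p,220+u/4-.4,80+v/4-.4,50).round(1))
r=regions_of('dish',p); print(fit(p,'dish',r[0]['pixels'],(474,256)))
E
```

```text
pos [459.   14.  157.1] rot [-3.136 -0.07  -0.051] F [-1.  -0.6  0.1] t 16.5 open 60.3 j6 1.49
tool shift [207.6 259.8  20.2] dist 333.1 roll -0.051
[456.1 -85.   50. ]
[475.1 111.9  50. ]Traceback (most recent call last):
  File "<stdin>", line 4, in <module>
IndexError: list index out of range
```

>>> send_rows:
  plan: "15 18 1 -0.05 60; 30 37 2 0 60; 30 37 2 0 60; 30 37 2 0 60; 30 37 2 0 60; 30 37 2 0 60; 18 22 1 0 60; 0 0 0 0 60"

```text
t: 17.4
eef_pos: [649.3, -218.4, 155.2]
tcp_rot: [-3.141, -0.068, 0.024]
ft_force: [-0.9, 0.2, 0.1]
opening: 0.631
```

```bash
python3 go.py 652 -256 110 0
```

```text
pos [ 649.3 -218.4  155.2] rot [-3.141 -0.068  0.024] F [-0.9  0.2  0.1] t 17.4 open 60.0 j6 1.09
tool shift [-1.3 37.7 45.1] dist 58.8 roll 0.024
```

>>> send_rows:
  plan: "1 19 15 0.02 60; 1 19 15 0 60; 0 0 12 0 60; 0 0 0 0 60"

```text
t: 17.8
eef_pos: [653.5, -256.5, 109.8]
tcp_rot: [-3.138, -0.066, 0.009]
ft_force: [0.9, 0.5, -1.2]
opening: 0.632
```

```bash
python3 go.py 655 -256 50 0;  python3 - <<'E'
from fit import *
p=shot('scene','i.png')
im=cv2.resize(p['image'][:,:,::-1],None,fx=7,fy=7,interpolation=cv2.INTER_CUBIC)
cv2.imwrite('pics/i2.png',im[70*7:150*7,200*7:300*7])
p=shot('top','i.png')
im=cv2.resize(p['image'][:,:,::-1],None,fx=7,fy=7,interpolation=cv2.INTER_CUBIC)
cv2.imwrite('pics/i3.png',im[150*7:230*7,370*7:470*7])
E
```

```text
pos [ 653.5 -256.5  109.8] rot [-3.138 -0.066  0.009] F [ 0.9  0.5 -1.2] t 17.8 open 60.1 j6 1.05
tool shift [-2.5 -0.2 59.8] dist 59.9 roll 0.009
```

View pics/i2.png

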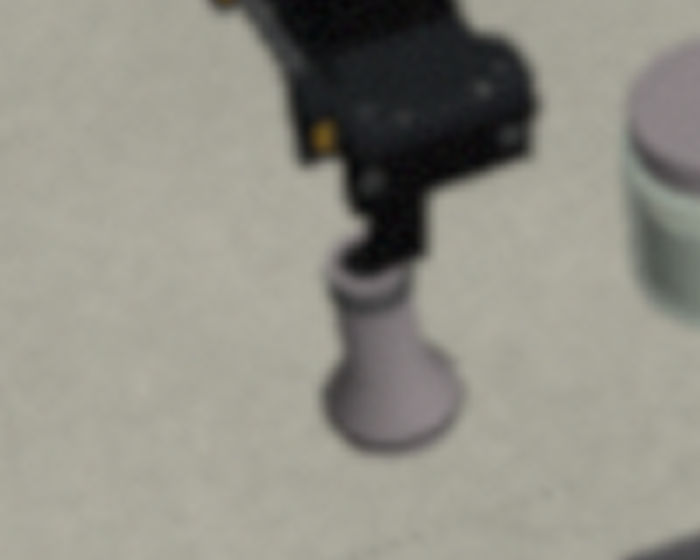

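View pics/i3.png

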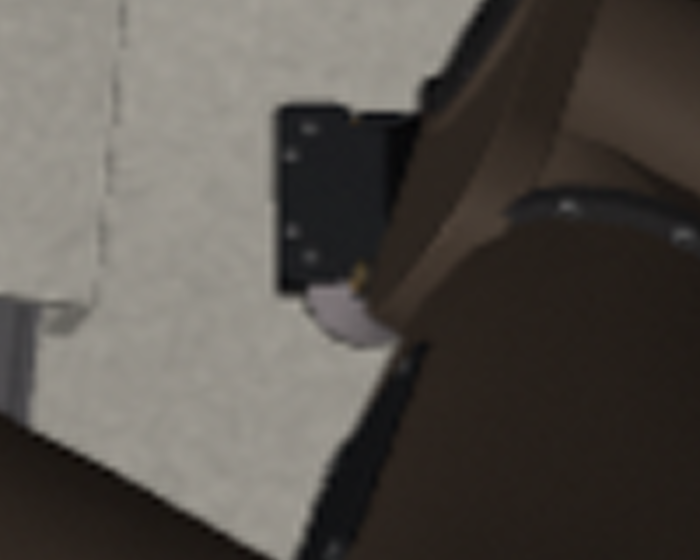

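>>> send_rows:
  plan: "-0.5 0 15 0 60; -0.5 0 15 0 60; -1 0 15 0 60; -0.5 0 12 0 60; 0 0 0 0 60"

```text
t: 18.4
eef_pos: [656.1, -254.2, 51.1]
tcp_rot: [-3.14, -0.07, 0.012]
ft_force: [0.4, 0.7, -0.2]
opening: 0.633
```

```bash
python3 go.py 655 -256 50 0
```

```text
pos [ 656.1 -254.2   51.1] rot [-3.14  -0.07   0.012] F [ 0.4  0.7 -0.2] t 18.4 open 60.2 j6 1.05
tool shift [-1.2  1.8  1. ] dist 2.4 roll 0.012
```

>>> send_rows:
  plan: "-1 2 1 0 55; 0 0 0 0 45; 0 0 0 0 38; 0 0 0 0 30; 0 0 0 0 28; 0 0 0 0 28; 0 0 0 0 28"

```text
t: 19.1
eef_pos: [655.6, -256.7, 51.0]
tcp_rot: [-3.14, -0.071, 0.012]
ft_force: [-0.8, -1.2, -1.8]
opening: 0.338
```

```bash
python3 go.py 655 -256 50 0
```

```text
pos [ 655.6 -256.7   51. ] rot [-3.14  -0.071  0.012] F [-0.8 -1.2 -1.8] t 19.1 open 32.2 j6 1.05
tool shift [-0.7 -0.7  1. ] dist 1.4 roll 0.012
```

>>> send_rows:
  plan: "0 0 -8 0 28; 0 0 -15 0 28; 0 0 -20 0 28; 0 0 -20 0 28; 0 0 -20 0 28; 0 0 -20 0 28; 0 0 -10 0 28; 0 0 0 0 28"

```text
t: 19.9
eef_pos: [647.0, -257.0, 175.3]
tcp_rot: [3.141, -0.074, 0.012]
ft_force: [-1.0, -0.1, -1.7]
opening: 0.332
```

```bash
python3 go.py 537 7 170 0;  python3 - <<'E'
from fit import *
p=shot('scene','i.png')
im=cv2.resize(p['image'][:,:,::-1],None,fx=5,fy=5,interpolation=cv2.INTER_CUBIC)
cv2.imwrite('pics/j.png',im[50*5:160*5,190*5:330*5])
E
```

```text
pos [ 647.  -257.   175.3] rot [ 3.141 -0.074  0.012] F [-1.  -0.1 -1.7] t 19.9 open 31.6 j6 1.05
tool shift [-107.  -265.3   -2.8] dist 286.0 roll 0.012
```

View pics/j.png

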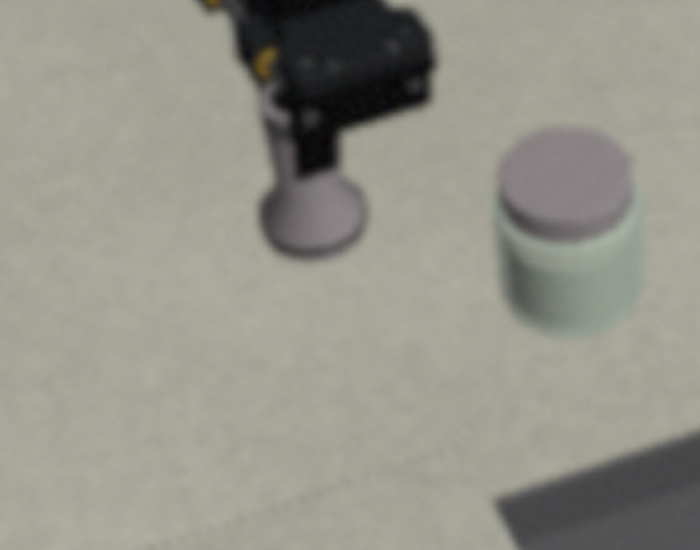

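>>> send_rows:
  plan: "-7 -17 0 0 28; -12 -30 0 0 28; -12 -30 0 0 28; -12 -30 0 0 28; -12 -30 0 0 28; -12 -30 0 0 28; -12 -30 0 0 28; 0 0 0 0 28"

```text
t: 20.75
eef_pos: [559.0, -53.9, 160.5]
tcp_rot: [-3.138, -0.061, 0.009]
ft_force: [0.2, -0.4, -1.2]
opening: 0.331
```

```bash
python3 go.py 537 7 140 0
```

```text
pos [559.  -53.9 160.5] rot [-3.138 -0.061  0.009] F [ 0.2 -0.4 -1.2] t 20.75 open 31.5 j6 1.32
tool shift [-22.7 -61.1  19.4] dist 68.0 roll 0.009
```

>>> send_rows:
  plan: "-8 -22 0 0 28; -8 -22 0 0 28; -6 -15 0 0 28; 0 0 0 0 28; 0 0 0 0 28"

```text
t: 21.25
eef_pos: [535.8, 6.0, 156.8]
tcp_rot: [-3.138, -0.058, 0.01]
ft_force: [0.0, -0.1, -0.7]
opening: 0.334
```

```bash
python3 go.py 539 7 66 0;  python3 - <<'E'
from fit import *
p=shot('scene','i.png')
im=cv2.resize(p['image'][:,:,::-1],None,fx=5,fy=5,interpolation=cv2.INTER_CUBIC)
cv2.imwrite('pics/k.png',im[90*5:210*5,250*5:400*5])
E
```

```text
pos [535.8   6.  156.8] rot [-3.138 -0.058  0.01 ] F [ 0.  -0.1 -0.7] t 21.25 open 31.8 j6 1.43
tool shift [-2.  -0.6 90.8] dist 90.8 roll 0.01
```

View pics/k.png

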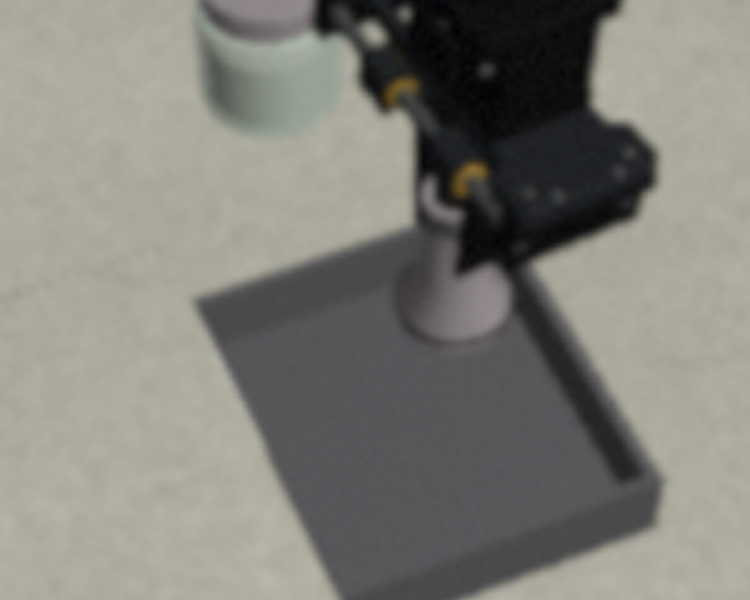

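>>> send_rows:
  plan: "0 0 15 0 28; 0 0 20 0 28; 0 0 20 0 28; 0 0 15 0 28; -1 0 10 0 28; 0 0 4 0 28; 0 0 0 0 28"

```text
t: 22.0
eef_pos: [543.3, 0.8, 70.0]
tcp_rot: [-3.139, -0.062, 0.004]
ft_force: [-0.4, -0.9, -1.9]
opening: 0.331
```

```bash
python3 go.py 539 7 64 0
```

```text
pos [543.3   0.8  70. ] rot [-3.139 -0.062  0.004] F [-0.4 -0.9 -1.9] t 22.0 open 31.4 j6 1.43
tool shift [-4.7 -6.2  5.8] dist 9.7 roll 0.004
```

>>> send_rows:
  plan: "0 0 3 0 28; 0 0 2 0 28; 0 0 1 0 28; 0 0 0 0 28"

```text
t: 22.4
eef_pos: [544.7, 0.5, 65.3]
tcp_rot: [-3.139, -0.065, 0.004]
ft_force: [1.0, -0.9, -1.6]
opening: 0.33
```

```bash
python3 go.py 543 1 63 0
```

```text
pos [5.447e+02 5.000e-01 6.530e+01] rot [-3.139 -0.065  0.004] F [ 1.  -0.9 -1.6] t 22.4 open 31.4 j6 1.42
tool shift [-1.8 -0.5  2.2] dist 2.9 roll 0.004
```

>>> send_rows:
  plan: "0 0 1 0 28; 0 0 1 0 28; 0 0 1 0 28; 0 0 0 0 28"

```text
t: 22.8
eef_pos: [545.1, 0.6, 62.7]
tcp_rot: [-3.14, -0.066, 0.005]
ft_force: [1.5, -0.1, -1.8]
opening: 0.333
```

```bash
python3 go.py 543 1 63 0
```

```text
pos [545.1   0.6  62.7] rot [-3.14  -0.066  0.005] F [ 1.5 -0.1 -1.8] t 22.8 open 31.6 j6 1.42
tool shift [-2.1 -0.4 -0.4] dist 2.2 roll 0.005
```

>>> send_rows:
  plan: "0 0 1 0 28; 0 0 0.5 0 28; 0 0 0 0 28"

```text
t: 23.1
eef_pos: [546.2, 0.6, 62.7]
tcp_rot: [-3.14, -0.069, 0.005]
ft_force: [0.3, -0.3, -1.9]
opening: 0.334
```

>>> send_rows:
  plan: "0 0 0 0 33; 0 0 0 0 36; 0 0 0 0 42; 0 0 0 0 50; 0 0 0 0 55; 0 0 0 0 55; 0 0 -10 0 55"

```text
t: 23.8
eef_pos: [545.2, 0.6, 72.0]
tcp_rot: [-3.14, -0.067, 0.005]
ft_force: [0.2, -0.2, 0.1]
opening: 0.578
```

>>> send_rows:
  plan: "0 0 -20 0 55; 0 0 -30 0 55; 0 0 -30 0 55; 0 0 -30 0 55; 0 0 -30 0 55; 0 -40 0 0 55; 0 -40 0 0 55; 0 -40 0 0 55"

```text
t: 24.6
eef_pos: [535.0, 119.5, 225.2]
tcp_rot: [-3.14, -0.073, -0.003]
ft_force: [0.6, 0.1, -0.1]
opening: 0.578
```

>>> send_rows:
  plan: "0 -40 0 0 55; 0 -40 0 0 55; 0 -40 0 0 55; 0 0 0 0 55; 0 0 0 0 55"

```text
t: 25.1
eef_pos: [533.3, 248.4, 229.8]
tcp_rot: [-3.139, -0.077, 0.001]
ft_force: [0.1, -0.2, 0.1]
opening: 0.577
```

```bash
python3 go.py 543 1 63 0;  python3 - <<'E'
from fit import *
for n in ['scene','top']:
    p=shot(n,n+'_end.png')
    for t,x0,dz in [('nozzle',(545,2),12),('dish',(474,256),0),('mat',(475,255),0),('jar',(497,-259),0),('tub',(658,236),0)]:
        r=regions_of(t,p)
        if r: print(n,t,round(r[0]['confidence'],2),fit(p,t,r[0]['pixels'],x0,dz))
    if n=='scene':
        im=cv2.resize(p['image'][:,:,::-1],None,fx=4,fy=4,interpolation=cv2.INTER_CUBIC)
        cv2.imwrite('pics/l.png',im[130*4:280*4,260*4:460*4])
E
```

```text
pos [533.3 248.4 229.8] rot [-3.139e+00 -7.700e-02  1.000e-03] F [ 0.1 -0.2  0.1] t 25.1 open 54.9 j6 1.92
tool shift [ -3.6 247.8 166.3] dist 298.5 roll 0.001
scene nozzle 0.71 (array([542.83877373,  -1.91932011]), np.float64(0.9043321299638989))
scene dish 0.95 (array([473.67899799, 255.71116066]), np.float64(0.7409672040022235))
scene mat 0.82 (array([476.13674164, 254.50553894]), np.float64(0.31932471264367823))
scene jar 0.61 (array([ 497.57006836, -260.30187988]), np.float64(0.8817204301075269))
scene tub 0.9 (array([656.96583557, 233.93170929]), np.float64(0.9046296296296297))
top nozzle 0.78 (array([545.67948878,   2.98663449]), np.float64(0.9493243243243243))
top dish 0.59 (array([474., 256.]), np.float64(0.0))
top mat 0.3 (array([475., 255.]), np.float64(0.0))
top jar 0.89 (array([ 498.24820709, -256.00086594]), np.float64(0.8778026905829597))
top tub 0.52 (array([664.87648296, 231.50517082]), np.float64(0.5108055009823183))
```

View pics/l.png

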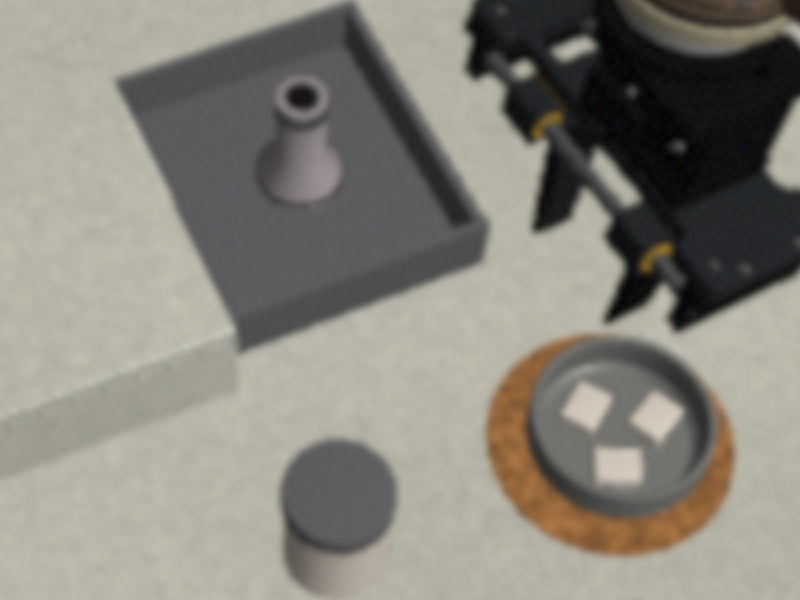

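View pics/top_end.png

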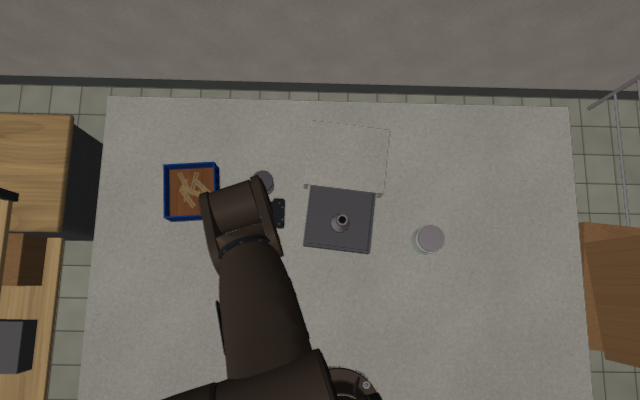

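```bash
python3 -c "
from cell import job_done
print(job_done())"
```

```text
the job is handed in; nothing more can be done
None
```

The job is handed in, and my last checks showed every condition met; `job_done()` gives no verdict. The robot's clock read 25.1 s when I handed in.

- **Dish:** I pinched it by its wall and slid it along the bench onto the mat. It stands at about (474, 256) mm, 1–2 mm from the mat's centre, with all three tablets in it.
- **Tray:** I pinched the front wall and pulled until it stopped. The camera puts it about 128 mm out and the gripper's travel was 125 mm, both above the 115 mm needed. It had not moved after the nozzle was placed.
- **Nozzle:** it was gripped by the neck and released on the tray floor at about (544, 1) mm, close to the tray floor point. It looks upright in the last picture.
- **Jar and tub:** the scene camera puts both within about 3 mm of where they started.
- **Basket:** it looks unmoved, but I did not re-measure it.

**Checks that failed or disagreed:** the arm hid the dish and mat and part of the tub in the last top view. The top-camera fits for the dish and mat therefore failed and the tub fit was unreliable, so for those I relied on the scene camera. The tool also built up a tilt of about 0.07 rad during the run. I gripped the nozzle across the tilt so that it would not lean.

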